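# Set the heating regulator to its mark and lock it

## Task

On the heating regulator (the white case with rails), turn the bar knob until its white pointer line stands at the long mark on the case, in line with the slot of the sliding fork lock. Then slide the lock by its upright fin all the way home so that its fork straddles the knob, and let go. Leave the lamp dimmer's round knob and the green glass bowl as they are.

Things in the scene. Friction and masses are not known exactly. Their poses are not given: they have to be found in the camera images.
- knob_grip (a point): Regulator knob: black bar 46 x 12 mm, 40 high, on a grey disc (radius 28), friction 0.05 N m. Point on its upright turning axis, 12 mm below the bar's top, 27 above the disc, 26 above the rails. y: along the bar to its white pointer end; z up. At the mark when y points as lock_grip's y. Starts 0.55-1.3 rad counter-clockwise of it (from above); stops 0.5 rad clockwise, 1.6 counter-clockwise of it.
- lock_grip (a point): Lock: dark steel fork plate 84 x 104 x 6 mm on the case's rails, slot 22 wide. Point: centre of its upright fin, 14 (x) by 30 (y), 10 mm below fin top, 23 above plate. y: its slide direction home, straight to the knob's axis; z up. Starts at the back stop, 150 mm from that axis; slides 90 mm to the home stop, 60 mm from it; friction 1.5 N. Grip across x. Fork tips are 86 mm ahead along y.
- dimmer_dot (a point): White dot on the black round knob (radius 24 mm) of a lamp dimmer, 17 mm off its axis (along +y), 41 mm above the table; the knob sits on a white puck (radius 42 mm, 20 mm high, fixed) beyond one end of the regulator's white case (110 x 250 x 24 mm, fixed). It has no lock. A bystander.
- bowl_center (a point): Centre (half-way up) of a loose green glass bowl, rim radius 65 mm, 60 mm high, beyond the other end of the regulator. A bystander.

How it is judged:
By the outcome, as a careful person would: the job done as asked, in the order asked, and still so for the second after the job is handed in, with the robot touching nothing.
It also fails if it takes over 45 s, if anything falls off the work surface, if the arm or the gripper's body presses on something with over 40 N, if the wrist force passes 120 N, or if a joint passes its speed limit or range.

## Robot

A 7-joint arm with a two-finger parallel gripper is mounted at the origin on the work surface. World frame = base frame: x ahead of the robot, y to its left, z up, the work surface at z = 0. Lengths are in mm, angles in rad, forces in N, time in s.
With the tool pointing down it reaches from about 400 to 850 mm from the base axis. Payload 4.5 kg.
Tool frame: the origin (TCP) lies on the centre line of the jaws, within the pads' length; the fingertips stand 19 mm ahead of it and the grasp point (between the pads) is the TCP; x points along the fingers, y is the direction in which the jaws open and shut, and the axes are right-handed (so a half turn about x gives the same grasp; the last joint's range is limited). The gripper opens to 88 mm and grips with 3 to 60 N. Pads are 18 mm wide; open, the fingers measure 123 mm over their backs; the gripper's body (75 mm by 187 mm) begins 45 mm behind the grasp point.
Start: joints at [1.195, 0.689, -0.195, 1.565, 0.157, 0.902, -0.215], TCP at [249.046, -573.261, 257.743] pointing down, gripper open.
Joint ranges: [-3.01, 3.01], [-0.46, 2.08], [-1.47, 1.51], [0.13, 2.56], [-1, 4.14], [0.04, 2.09], [-2.66, 2.66]. Speed limits (rad/s): [2.57, 2.57, 3.14, 3.14, 3.14, 3.14, 3.14].

## Interface

Orientations are given as a 3x3 rotation matrix whose columns are the frame's x, y, z axes.
In Python, from workcell import bot gives the robot as it stands. The module is installed in compiled form; this text tells all that it offers.
- The arm moves only by the shell command python3 -m handwheel 'ROWS' [FORCE]. ROWS is JSON, a list of rows, each an object of numbers: "tx", "ty", "tz": the shift along the tool's x, y, z as a fraction of full scale; "twist": the turn about the tool's x as a fraction of full scale; "hand": the gripper command: -1 is shut, 1 is fully open, values between are in proportion. A call has 1 to 12 rows; each row is the pose to reach, as a shift and turn from the pose commanded when the call began, along the tool's axes at that moment; what a row does not reach only later rows make up. Full scale, the value 1, is 0.25 m for a shift and 90 degrees for a turn. A row lasts 1/8 s, in which the tool goes at most 62.5 mm and 10.7 degrees, less where a joint would pass 70% of its speed; a pose out of reach is approached as far as the arm can. A call with a number of a shift or a turn outside -1 to 1 is refused whole. A call with a gripper value outside its range is refused whole. The fingers move at their own pace and stop on an object; FORCE is the grip in N (left out, the last holds). Time passes only in rows, so rows that repeat a pose let the fingers close. It gives the time, the measured TCP pose, the force and the opening at its end, in the units of the state.
- bot.get_obs(): the state, without advancing time (a new reading comes with each control period).
- bot.get_image(name): name is "side" or "top"; returns (picture, depth): 480x640x3 uint8, red, green, blue; 480x640 float32, mm along the optical axis (not along the pixel's ray), 0 where there is no reading.
- bot.camera_model(name): a dict with "mtx" (3x3 intrinsics, pixels), "T" (4x4, takes a point from camera to world coordinates). Camera axes: x right, y up, looking along -z (the intrinsics and any distortion apply to the point x, -y, -z); pixel columns grow to the right and rows downward; lengths in mm; the calibration is good to about 2 mm. A picture is of the moment at which its call begins. camera_model takes no time and is no camera call.
- bot.sign_off(): hands the job in, once; it reports no verdict.
The state is a dict: "time_s": time; "joint_pos": joint angles; "joint_velocities": joint speeds; "joint_torque": joint torques, N m; "tool_pos": TCP position; "tcp_rot": TCP orientation; "contact_force": force on the tool from outside, world axes, zero at the start; "torque": the same for the moment, N m; "finger_gap": finger opening in mm.
Only numpy, scipy, OpenCV 4.12 (cv2) and the standard library are available. Lean on these libraries where they do the work, as an engineer would, in place of code of your own. Each camera call takes 0.05 s, during which the arm holds its last target.

## Working session

There is one attempt and no reset: what is moved stays moved. The work goes in short steps, Python scripts to look and compute and a shell command to move; the robot and the scene stay as the last step left them, time stands still between calls to the robot, and variables do not carry over. Pictures are saved under pics/ and viewed, and the job is handed in when it is done.

```bash
mkdir -p pics; python3 - <<'E'
from workcell import bot
import cv2,numpy as np
o=bot.get_obs()
for k,v in o.items(): print(k,np.round(v,3).tolist())
for n in("top","side"):
    im,d=bot.get_image(n); cv2.imwrite(f"pics/{n}0.png",im[:,:,::-1]); np.savez(f"{n}0.npz",im=im,d=d)
    m=bot.camera_model(n); print(n,{k:np.round(v,3).tolist() for k,v in m.items()})
E
```

```text
time_s 0.0
joint_pos [1.195, 0.69, -0.195, 1.566, 0.157, 0.902, -0.215]
joint_velocities [0.001, -0.0, 0.0, -0.0, -0.0, 0.001, -0.0]
joint_torque [-0.0, -52.756, -1.267, -15.343, -0.053, 0.007, 0.0]
tool_pos [248.745, -572.721, 256.917]
tcp_rot [[-0.001, 0.399, -0.917], [0.002, -0.917, -0.399], [-1.0, -0.002, 0.0]]
contact_force [-0.152, -0.681, -0.373]
torque [-0.017, -0.004, -0.009]
finger_gap 87.753
top {'mtx': [[438.34, 0.0, 312.105], [0.0, 438.34, 240.912], [0.0, 0.0, 1.0]], 'T': [[-0.025, 0.986, -0.162, 430.919], [-0.999, -0.029, -0.02, 72.596], [-0.024, 0.161, 0.987, 952.325], [0.0, 0.0, 0.0, 1.0]]}
side {'mtx': [[506.612, 0.0, 313.865], [0.0, 506.612, 237.481], [0.0, 0.0, 1.0]], 'T': [[-0.917, 0.281, -0.283, 280.441], [-0.399, -0.647, 0.65, 734.679], [-0.0, 0.709, 0.705, 807.969], [0.0, 0.0, 0.0, 1.0]]}
```

View pics/top0.png

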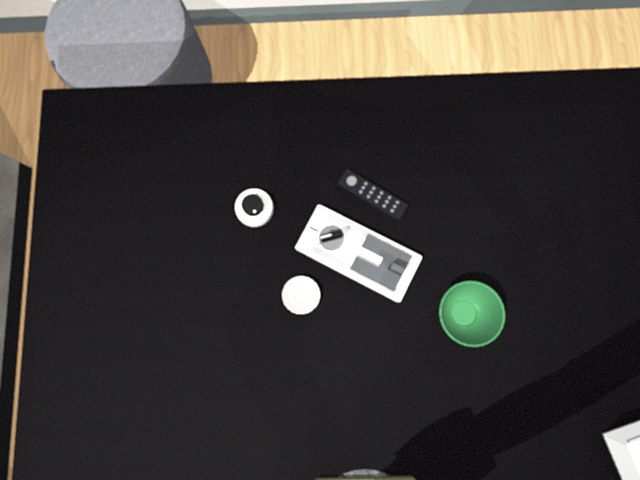

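View pics/side0.png

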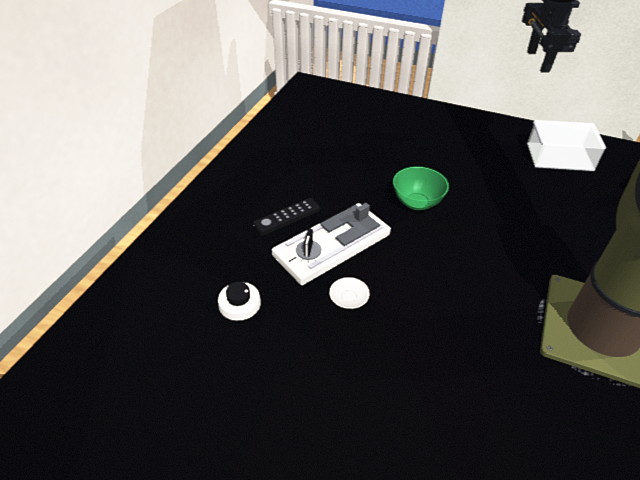

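The top view shows the case from about (312,207) to (410,300), with the knob at (331,237), the fork lock fin at (398,268), the dimmer at (254,208) and the bowl at (472,314). I'll zoom in on the regulator.

```bash
cat > h.py <<'E'
import numpy as np,cv2
from workcell import bot
def ray(n,px):
    m=bot.camera_model(n);K=m["mtx"];T=np.array(m["T"])
    p=cv2.undistortPoints(np.float64(px).reshape(-1,1,2),np.float64(K),None).reshape(-1,2)
    d=np.c_[p[:,0],-p[:,1],-np.ones(len(p))]@T[:3,:3].T
    return T[:3,3],d
def onz(n,px,z):
    c,d=ray(n,px); return c+d*((z-c[2])/d[:,2])[:,None]
def proj(n,P):
    m=bot.camera_model(n);K=np.array(m["mtx"]);T=np.array(m["T"])
    q=(np.atleast_2d(P)-T[:3,3])@T[:3,:3]; q=q*[1,-1,-1]
    q=q@K.T; return q[:,:2]/q[:,2:]
def cloud(n,d):
    v,u=np.mgrid[:480,:640]; c,r=ray(n,np.c_[u.ravel(),v.ravel()])
    return (c+r*d.ravel()[:,None]).reshape(480,640,3)
E
python3 - <<'E'
import cv2,numpy as np
t=np.load('top0.npz')['im'];s=np.load('side0.npz')['im']
a=cv2.resize(t[190:320,285:435,::-1],None,fx=5,fy=4.6,interpolation=cv2.INTER_CUBIC)
a=cv2.resize(t[195:310,285:435,::-1],None,fx=5,fy=5,interpolation=cv2.INTER_CUBIC)
b=cv2.resize(s[190:290,260:400,::-1],None,fx=5,fy=5,interpolation=cv2.INTER_CUBIC)
cv2.imwrite('pics/tz.png',a);cv2.imwrite('pics/sz.png',b)
from h import *
for n in('top','side'):
    d=np.load(n+'0.npz')['d'];P=cloud(n,d)
    for uv in ([(331,237),(398,268),(254,208),(301,295),(385,215),(320,212)] if n=='top' else [(308,240),(362,212),(350,293),(239,293)]):
        print(n,uv,P[uv[1],uv[0]].round(1))
E
```

```text
top (331, 237) [583.7  51.4  64.5]
top (398, 268) [515.6 -81.   69.8]
top (254, 208) [655.6 213.4  41. ]
top (301, 295) [469.5 118.5   4.3]
top (385, 215) [ 6.408e+02 -7.120e+01 -6.000e-01]
top (320, 212) [646.   72.5  25.7]
side (308, 240) [586.1  62.7  66.1]
side (362, 212) [515.6 -72.4  57.6]
side (350, 293) [472.  111.3   4.3]
side (239, 293) [659.3 226.3  42.6]
```

View pics/tz.png

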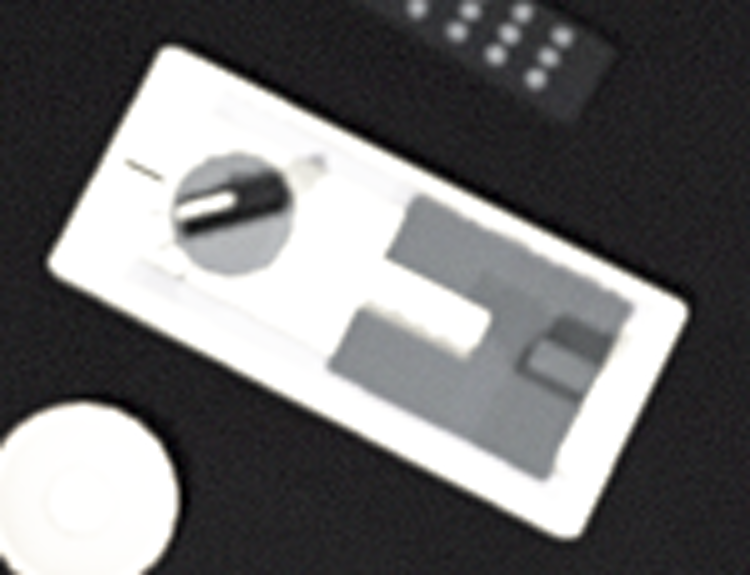

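View pics/sz.png

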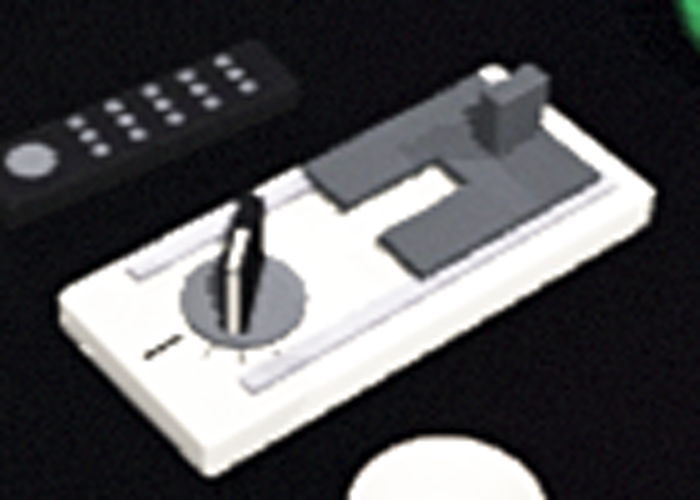

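The case's long mark is at zoom (145,170), beyond the disc. The pointer's white line is at zoom (205,205), counter-clockwise of the mark. The fin is at the far end of the lock. Next I'll measure these.

```bash
python3 - <<'E'
from h import *
for n in('top','side'):
    z=np.load(n+'0.npz');im=z['im'];P=cloud(n,z['d'])
    X,Y,Z=P[...,0],P[...,1],P[...,2]
    reg=(abs(X-560)<130)&(abs(Y)<150)
    # case top: z 20..30 mask, filled hull
    mk=(reg&(Z>15)&(im.min(2)>120)).astype(np.uint8)
    cs,_=cv2.findContours(mk,cv2.RETR_EXTERNAL,cv2.CHAIN_APPROX_NONE);c=max(cs,key=cv2.contourArea)
    w=onz(n,c.reshape(-1,2),24)[:,:2].astype(np.float32)
    r=cv2.minAreaRect(w);print(n,'case rect',r); 
    print(' corner',cv2.boxPoints(r).round(1).tolist())
    for nm,cx,cy in(('knob',583,55),('fin',515,-80)):
        m=(np.hypot(X-cx,Y-cy)<40)&(Z>45)
        q=P[m];print(nm,m.sum(),'z pct',np.percentile(q[:,2],[5,50,90,98]).round(1))
        zt=np.percentile(q[:,2],95)
        t=q[q[:,2]>zt-5]
        print('  top rect',cv2.minAreaRect(t[:,:2].astype(np.float32)),'mean',t.mean(0).round(1))
    print('z levels plate',np.median(Z[(reg)&(Z>30)&(Z<42)]),'case',np.median(Z[reg&(Z>18)&(Z<30)&(im.min(2)>200)]))
E
```

```text
top case rect ((557.0220947265625, -6.18450927734375), (248.71351623535156, 110.92462158203125), 60.78744125366211)
 corner [[447.8999938964844, -87.69999694824219], [544.7000122070312, -141.8000030517578], [666.0999755859375, 75.30000305175781], [569.2999877929688, 129.39999389648438]]
knob 164 z pct [48.8 67.2 69.4 70.7]
  top rect ((589.76171875, 50.141883850097656), (11.952037811279297, 45.30515670776367), 13.474640846252441) mean [589.6  50.   67.8]
fin 134 z pct [52.  68.7 70.9 72.2]
  top rect ((516.658935546875, -80.82796478271484), (30.19075584411621, 13.898255348205566), 60.98822784423828) mean [516.5 -80.7  69.3]
z levels plate 36.14440775419939 case 23.591649569793617
side case rect ((557.2261962890625, 1.481201171875), (251.8508758544922, 114.7165298461914), 60.867706298828125)
 corner [[445.79998779296875, -80.5999984741211], [546.0, -136.39999389648438], [668.5999755859375, 83.5999984741211], [568.4000244140625, 139.39999389648438]]
knob 152 z pct [46.9 66.5 69.  69.7]
  top rect ((590.4609375, 54.48328399658203), (11.673917770385742, 47.73492431640625), 13.565646171569824) mean [590.2  54.5  67.6]
fin 159 z pct [46.1 61.5 70.  71.4]
  top rect ((518.5473022460938, -77.31303405761719), (28.20332908630371, 15.615914344787598), 60.683937072753906) mean [517.4 -76.9  68.7]
z levels plate 35.6573331029 case 23.305181224736884
```

The measurements agree with the given sizes:
- The bar's top is at z ≈ 68, measuring 12x46.
- The fin-to-axis distance is 150.0.
- The slide direction is about 60.9°, the pointer about 103.5°, so it is about 0.74 rad counter-clockwise.

The two cameras disagree by about 4 mm in y. I'll check that against the gripper once it is near.

```bash
python3 -m handwheel '[{"ty":-0.1,"tz":-0.13,"twist":-0.1,"hand":0},{"ty":-0.22,"tz":-0.3,"twist":-0.2,"hand":0},{"ty":-0.37,"tz":-0.5,"twist":-0.31,"hand":0},{"ty":-0.52,"tz":-0.7,"twist":-0.42,"hand":0},{"ty":-0.65,"tz":-0.87,"twist":-0.53,"hand":0},{"ty":-0.73,"tz":-0.96,"twist":-0.64,"hand":0},{"ty":-0.75,"tz":-1,"twist":-0.75,"hand":0},{"ty":-0.75,"tz":-1,"twist":-0.84,"hand":0},{"ty":-0.75,"tz":-1,"twist":-0.889,"hand":0},{"ty":-0.75,"tz":-1,"twist":-0.889,"hand":0}]' 10
cat >> h.py <<'E'
def goto(x,y,z,ang=None):
    """units for shift from measured pose"""
    o=bot.get_obs();R=np.array(o["tcp_rot"]);p=np.array(o["tool_pos"])
    s=R.T@(np.array([x,y,z])-p)/250
    a=np.degrees(np.arctan2(R[1,1],R[0,1]))
    print('pos',p.round(1),'jaw',a.round(2),'units',s.round(4),'twist',None if ang is None else round((a-ang)/90,4),'F',np.round(o['contact_force'],1),'gap',round(float(o['finger_gap']),1),'t',o['time_s'])
E
python3 -c "
from h import *
goto(590,52,150,13.5)"
```

```text
pos [ 248.7 -572.8  257. ] jaw -66.52 units [ 0.4305 -1.7476 -2.2479] twist -0.8891 F [ 0.2  0.4 -0.2] gap 88.4 t 0.1$[0]: bad value
```

```bash
python3 -m handwheel '[{"tx":0,"ty":-0.1,"tz":-0.13,"twist":-0.1,"hand":0},{"tx":0,"ty":-0.22,"tz":-0.3,"twist":-0.2,"hand":0},{"tx":0,"ty":-0.37,"tz":-0.5,"twist":-0.31,"hand":0},{"tx":0,"ty":-0.52,"tz":-0.7,"twist":-0.42,"hand":0},{"tx":0,"ty":-0.65,"tz":-0.87,"twist":-0.53,"hand":0},{"tx":0,"ty":-0.73,"tz":-0.96,"twist":-0.64,"hand":0},{"tx":0,"ty":-0.75,"tz":-1,"twist":-0.75,"hand":0},{"tx":0,"ty":-0.75,"tz":-1,"twist":-0.84,"hand":0},{"tx":0,"ty":-0.75,"tz":-1,"twist":-0.889,"hand":0},{"tx":0,"ty":-0.75,"tz":-1,"twist":-0.889,"hand":0}]' 10
python3 -c "
from h import *
goto(590,52,150,13.5)"
```

```text
time_s: 1.35
tool_pos: [403.4, -301.6, 257.4]
tcp_rot: [[-0.0, 0.973, 0.232], [0.001, 0.232, -0.973], [-1.0, -0.0, -0.001]]
contact_force: [-0.2, 0.0, -0.1]
finger_gap: 44.2
pos [ 403.4 -301.6  257.4] jaw 13.44 units [ 0.4301  1.0549 -1.2021] twist -0.0007 F [-0.2  0.  -0.1] gap 44.2 t 1.35
```

```bash
python3 -m handwheel '[{"tx":0,"ty":0.1,"tz":-0.12,"twist":0,"hand":0},{"tx":0,"ty":0.25,"tz":-0.29,"twist":0,"hand":0},{"tx":0,"ty":0.42,"tz":-0.48,"twist":0,"hand":0},{"tx":0.05,"ty":0.6,"tz":-0.68,"twist":0,"hand":0},{"tx":0.1,"ty":0.75,"tz":-0.86,"twist":0,"hand":0},{"tx":0.15,"ty":0.83,"tz":-0.96,"twist":0,"hand":0},{"tx":0.2,"ty":0.87,"tz":-1,"twist":0,"hand":0},{"tx":0.2,"ty":0.87,"tz":-1,"twist":0,"hand":0}]' 10
python3 - <<'E'
from h import *
goto(590,52,150,13.5)
for n in("top","side"):
    im,d=bot.get_image(n); np.savez(n+'1.npz',im=im,d=d)
    print(proj(n,[bot.get_obs()['tool_pos']]))
    cv2.imwrite(f"pics/{n}1.png",im[:,:,::-1])
E
```

```text
time_s: 2.35
tool_pos: [556.1, -8.4, 206.6]
tcp_rot: [[-0.003, 0.972, 0.233], [-0.001, 0.233, -0.972], [-1.0, -0.003, 0.0]]
contact_force: [-0.4, -0.8, 0.9]
finger_gap: 44.0
pos [556.1  -8.4 206.6] jaw 13.47 units [ 0.2259  0.1888 -0.2034] twist -0.0003 F [-0.4 -0.8  0.9] gap 44.0 t 2.35
[[368.55274292 237.68471027]]
[[336.67257675 168.662754  ]]
```

View pics/top1.png

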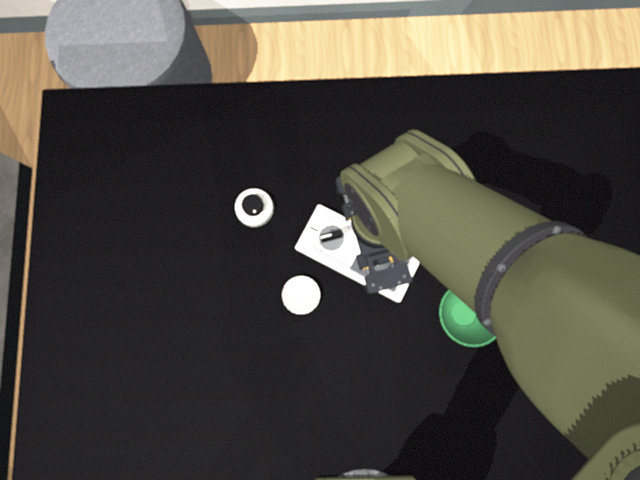

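View pics/side1.png

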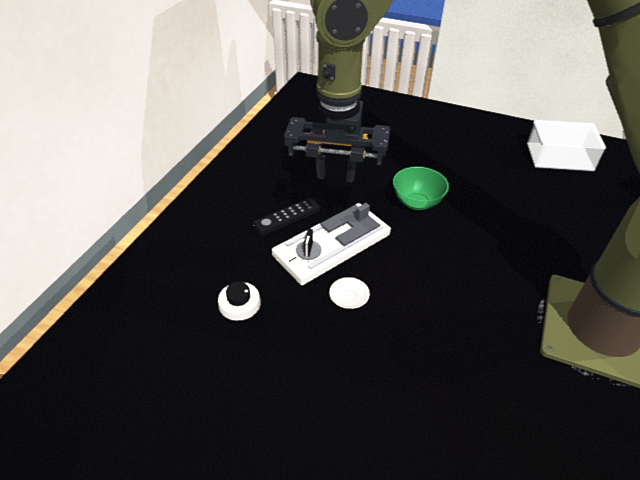

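The side view shows the fingers at about (338,165). The top view shows the arm covering the fin. I'll check the camera offset against the gripper.

```bash
python3 - <<'E'
from h import *
z=np.load('side1.npz');P=cloud('side',z['d'])
m=(np.hypot(P[...,0]-556,P[...,1]+8)<70)&(P[...,2]>180)&(P[...,2]<225)
q=P[m];print(len(q),q[:,2].min())
e=np.array([.972,.233]); f=np.array([-.233,.972])
u=(q[:,:2]-[556.1,-8.4])@e; v=(q[:,:2]-[556.1,-8.4])@f
for s in(-1,1):
    k=u*s>0; print(s,k.sum(),np.percentile(u[k],[2,10,50,90,98]).round(1),np.percentile(v[k],[2,10,50,90,98]).round(1),q[k][:,2].min().round(1))
vis=np.argwhere(m);print(vis.min(0),vis.max(0))
im=z['im'];cv2.imwrite('pics/s1z.png',cv2.resize(im[110:200,270:410,::-1],None,fx=5,fy=5,interpolation=cv2.INTER_CUBIC))
E
```

```text
256 185.72410241910814
-1 121 [-35.3 -33.8 -27.3 -21.6 -20.4] [ 6.6  7.5  9.6 11.4 12.5] 186.5
1 135 [23.9 24.6 30.5 36.5 38.6] [-5.1  2.2  9.1 10.8 11.9] 185.7
[161 315] [182 355]
```

View pics/s1z.png

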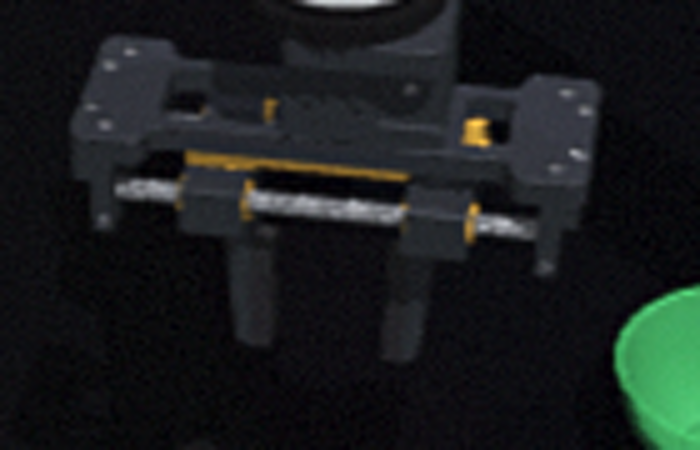

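The side camera reads about +1.6 mm in x and +0.5 mm in y, so the knob axis is about (589,53) and the fin about (516,-78). Moving over the knob now.

```bash
python3 -c "
from h import *
goto(589,53,110,13.5)"
python3 -m handwheel '[{"tx":0.05,"ty":0.05,"tz":-0.05,"twist":0,"hand":0},{"tx":0.15,"ty":0.12,"tz":-0.13,"twist":0,"hand":0},{"tx":0.27,"ty":0.17,"tz":-0.19,"twist":0,"hand":0},{"tx":0.36,"ty":0.186,"tz":-0.208,"twist":0,"hand":0},{"tx":0.386,"ty":0.186,"tz":-0.208,"twist":0,"hand":0},{"tx":0.386,"ty":0.186,"tz":-0.208,"twist":0,"hand":0}]' 10
python3 - <<'E'
from h import *
goto(589,53,58,13.5)
for n in("side",):
    im,d=bot.get_image(n); np.savez(n+'2.npz',im=im,d=d)
    cv2.imwrite(f"pics/{n}2.png",cv2.resize(im[150:290,220:400,::-1],None,fx=4,fy=4,interpolation=cv2.INTER_CUBIC))
E
```

```text
pos [556.2 -10.2 207.6] jaw 13.32 units [ 0.3898  0.1866 -0.2166] twist -0.002 F [-0.2  0.1 -0.2] gap 44.2 t 2.45
time_s: 3.2
tool_pos: [589.8, 53.0, 111.1]
tcp_rot: [[-0.0, 0.973, 0.232], [-0.0, 0.232, -0.973], [-1.0, -0.0, 0.0]]
contact_force: [-0.6, -0.8, 0.7]
finger_gap: 44.2
pos [589.8  53.  111.1] jaw 13.44 units [ 0.2123 -0.0032 -0.0008] twist -0.0006 F [-0.6 -0.8  0.7] gap 44.2 t 3.2
```

View pics/side2.png

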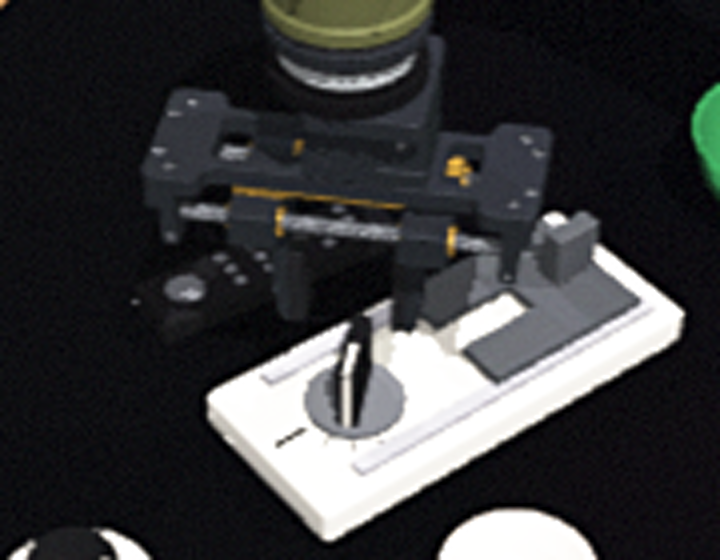

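The side view shows the fingers lined up above the bar, with the bar at zoom (355,370) and a finger on each side. Descending to straddle the bar.

```bash
python3 -m handwheel '[{"tx":0.05,"ty":-0.003,"tz":0,"twist":0,"hand":0},{"tx":0.11,"ty":-0.003,"tz":0,"twist":0,"hand":0},{"tx":0.17,"ty":-0.003,"tz":0,"twist":0,"hand":0},{"tx":0.21,"ty":-0.003,"tz":0,"twist":0,"hand":0},{"tx":0.21,"ty":-0.003,"tz":0,"twist":0,"hand":0},{"tx":0.21,"ty":-0.003,"tz":0,"twist":0,"hand":0}]' 10
python3 - <<'E'
from h import *
goto(589,53,58,13.5)
im,d=bot.get_image('side')
cv2.imwrite(f"pics/side3.png",cv2.resize(im[150:290,220:400,::-1],None,fx=4,fy=4,interpolation=cv2.INTER_CUBIC))
E
```

```text
time_s: 4.0
tool_pos: [589.4, 53.5, 58.9]
tcp_rot: [[0.0, 0.972, 0.233], [0.0, 0.233, -0.972], [-1.0, 0.0, 0.0]]
contact_force: [-0.3, 0.1, 1.2]
finger_gap: 43.4
pos [589.4  53.5  58.9] jaw 13.49 units [ 0.0034 -0.002   0.0017] twist -0.0001 F [-0.3  0.1  1.2] gap 43.4 t 4.0
```

View pics/side3.png

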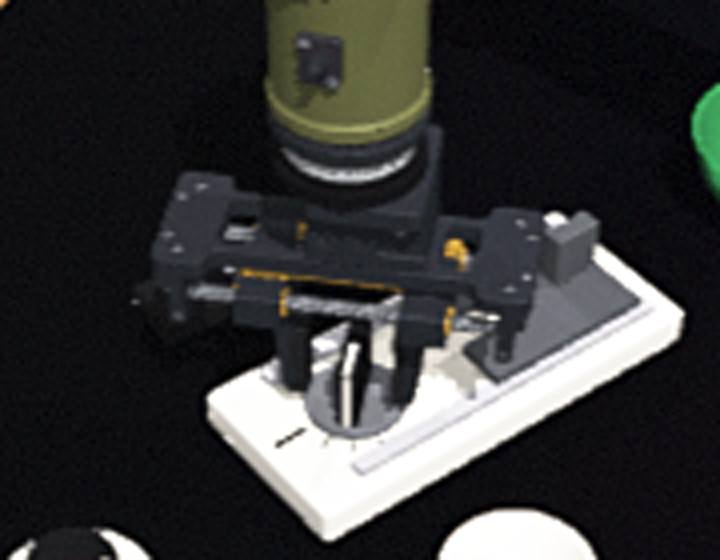

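The bar, at zoom (355,380), sits between the fingers at (293,365) and (405,370). Closing gently.

```bash
python3 -m handwheel '[{"tx":0,"ty":0,"tz":0,"twist":0,"hand":-0.4},{"tx":0,"ty":0,"tz":0,"twist":0,"hand":-1},{"tx":0,"ty":0,"tz":0,"twist":0,"hand":-1},{"tx":0,"ty":0,"tz":0,"twist":0,"hand":-1},{"tx":0,"ty":0,"tz":0,"twist":0,"hand":-1},{"tx":0,"ty":0,"tz":0,"twist":0,"hand":-1}]' 10
python3 - <<'E'
from h import *
goto(589,53,58,-29.15)
print(bot.get_obs()['torque'])
E
```

```text
time_s: 4.8
tool_pos: [588.9, 53.3, 58.8]
tcp_rot: [[-0.0, 0.972, 0.233], [-0.0, 0.233, -0.972], [-1.0, -0.0, 0.0]]
contact_force: [-1.6, -0.1, 3.5]
finger_gap: 12.2
pos [588.9  53.3  58.8] jaw 13.49 units [0.0033 0.0001 0.0012] twist 0.4738 F [-1.6 -0.1  3.5] gap 12.2 t 4.8
[-0.0861832   0.28255362 -0.03780812]
```

The bar is gripped (gap 12.2) with little side force, so it is well centred. Turning clockwise by 42.6°.

```bash
python3 -m handwheel '[{"tx":0,"ty":0,"tz":0,"twist":0,"hand":-1},{"tx":0,"ty":0,"tz":0,"twist":0.05,"hand":-1},{"tx":0,"ty":0,"tz":0,"twist":0.12,"hand":-1},{"tx":0,"ty":0,"tz":0,"twist":0.19,"hand":-1},{"tx":0,"ty":0,"tz":0,"twist":0.26,"hand":-1},{"tx":0,"ty":0,"tz":0,"twist":0.33,"hand":-1},{"tx":0,"ty":0,"tz":0,"twist":0.4,"hand":-1},{"tx":0,"ty":0,"tz":0,"twist":0.45,"hand":-1},{"tx":0,"ty":0,"tz":0,"twist":0.474,"hand":-1},{"tx":0,"ty":0,"tz":0,"twist":0.474,"hand":-1},{"tx":0,"ty":0,"tz":0,"twist":0.474,"hand":-1}]' 20
python3 - <<'E'
from h import *
goto(589,53,58,-29.15)
print(bot.get_obs()['torque'])
im,d=bot.get_image('side')
cv2.imwrite(f"pics/side4.png",cv2.resize(im[150:290,220:400,::-1],None,fx=4,fy=4,interpolation=cv2.INTER_CUBIC))
E
```

```text
time_s: 6.18
tool_pos: [591.0, 53.0, 58.9]
tcp_rot: [[0.004, 0.873, -0.487], [0.0, -0.487, -0.873], [-1.0, 0.003, -0.002]]
contact_force: [5.2, -2.2, -2.1]
finger_gap: 11.8
pos [591.   53.   58.9] jaw -29.15 units [ 0.0035 -0.0072  0.004 ] twist -0.0 F [ 5.2 -2.2 -2.1] gap 11.8 t 6.175
[-0.46192099 -1.06689656 -0.0668801 ]
```

View pics/side4.png

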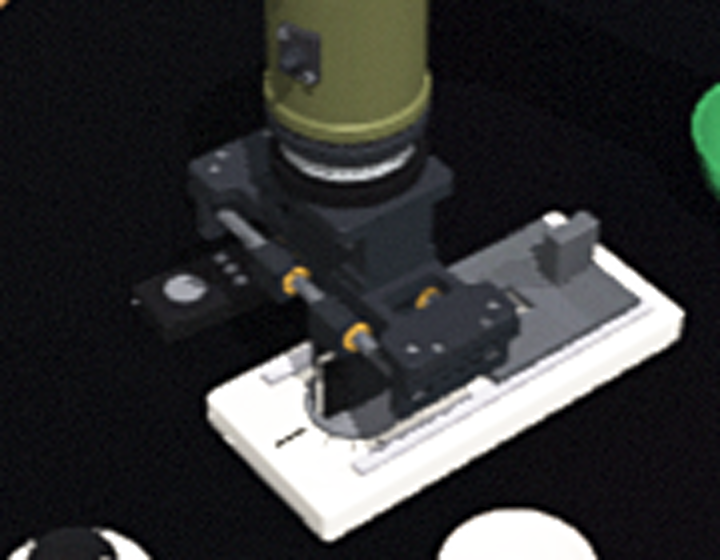

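The pads turned the bar to the commanded angle. Now I'll release, rise, and move toward the fin so the pointer is visible.

```bash
python3 -m handwheel '[{"tx":0,"ty":0,"tz":0,"twist":0,"hand":-0.3},{"tx":0,"ty":0,"tz":0,"twist":0,"hand":0},{"tx":0,"ty":0,"tz":0,"twist":0,"hand":0},{"tx":-0.08,"ty":0,"tz":0,"twist":0,"hand":0},{"tx":-0.2,"ty":0,"tz":0,"twist":0,"hand":0},{"tx":-0.25,"ty":0,"tz":0.05,"twist":0,"hand":0},{"tx":-0.25,"ty":0,"tz":0.2,"twist":0,"hand":0},{"tx":-0.25,"ty":0,"tz":0.4,"twist":0,"hand":0},{"tx":-0.25,"ty":0,"tz":0.55,"twist":0,"hand":0},{"tx":-0.25,"ty":0,"tz":0.6,"twist":0,"hand":0},{"tx":-0.25,"ty":0,"tz":0.6,"twist":0,"hand":0}]' 10
python3 - <<'E'
from h import *
goto(517,-78,60,-29.15)
for n in('side','top'):
    im,d=bot.get_image(n); np.savez(n+'5.npz',im=im,d=d)
    c=im[150:290,220:400,::-1] if n=='side' else im[195:310,285:435,::-1]
    cv2.imwrite(f"pics/{n}5.png",cv2.resize(c,None,fx=4,fy=4,interpolation=cv2.INTER_CUBIC))
E
```

```text
time_s: 7.6
tool_pos: [516.1, -77.8, 121.5]
tcp_rot: [[0.001, 0.873, -0.488], [0.0, -0.488, -0.873], [-1.0, 0.0, -0.0]]
contact_force: [0.1, -0.1, -0.4]
finger_gap: 44.3
pos [516.1 -77.8 121.5] jaw -29.23 units [ 0.2459  0.0033 -0.0009] twist -0.0009 F [ 0.1 -0.1 -0.4] gap 44.3 t 7.6
```

View pics/side5.png

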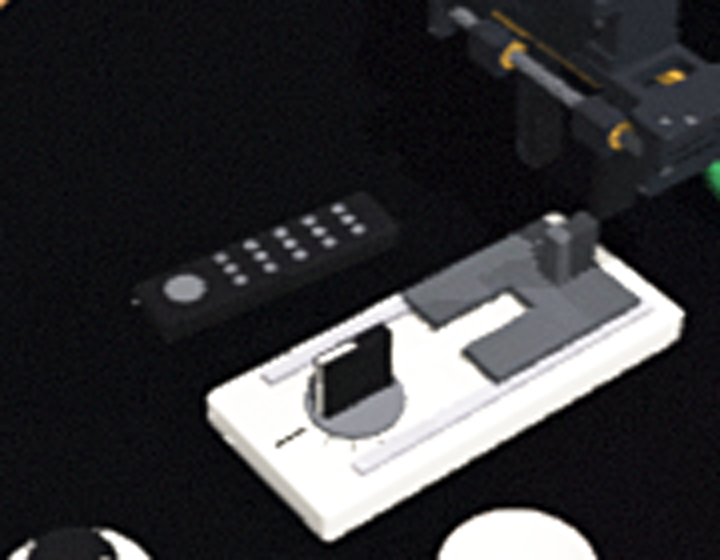

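View pics/top5.png

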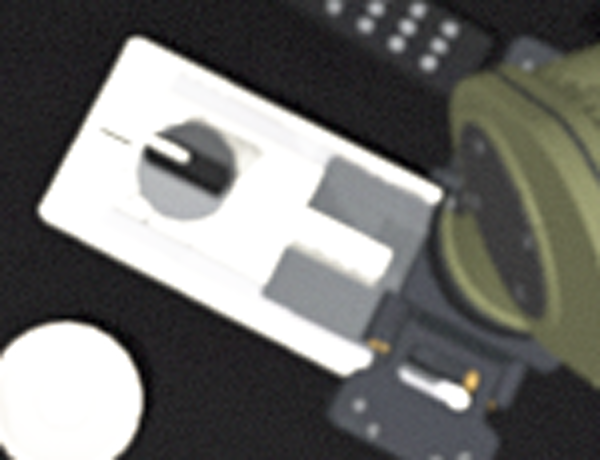

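The pointer line, at top-zoom (165,148), runs on to the long mark at (117,135). I'll measure the bar angle numerically against the slot and case.

```bash
python3 - <<'E'
from h import *
for n in('top','side'):
    z=np.load(n+'5.npz');im=z['im'];P=cloud(n,z['d'])
    X,Y,Z=P[...,0],P[...,1],P[...,2]
    m=(np.hypot(X-589,Y-53)<40)&(Z>60)&(Z<75)
    q=P[m][:,:2].astype(np.float32)
    r=cv2.minAreaRect(q); vx,vy,*_=cv2.fitLine(q,cv2.DIST_L2,0,.01,.01).ravel()
    print(n,len(q),r,'line ang',np.degrees(np.arctan2(vy,vx))%180)
    # white pointer on top (z=68)
    w=m&(im.min(2)>150); q=P[w][:,:2].astype(np.float32)
    vx,vy,*_=cv2.fitLine(q,cv2.DIST_L2,0,.01,.01).ravel(); print('  white',len(q),np.degrees(np.arctan2(vy,vx))%180)
    # long mark: dark pixels on case top beyond the disc
    d=np.array([.487,.873]);f=np.array([-.873,.487]); c=np.array([590,52.])
    g=(P[...,:2]-c); a=g@d;b=g@f
    k=(a>33)&(a<58)&(abs(b)<12)&(im.max(2)<170)&(Z>15)
    v,u=np.nonzero(k);q=onz(n,np.c_[u,v],24)[:,:2].astype(np.float32)
    vx,vy,x0,y0=cv2.fitLine(q,cv2.DIST_L2,0,.01,.01).ravel(); print('  mark',len(q),np.degrees(np.arctan2(vy,vx))%180,x0,y0,'ang from rect centre',np.degrees(np.arctan2(y0-r[0][1],x0-r[0][0])))
goto(517,-78,60,-29.15)
E
```

```text
top 140 ((589.9739990234375, 49.889530181884766), (45.800994873046875, 12.44503402709961), 60.85877227783203) line ang 61.289886
  white 41 56.572903Traceback (most recent call last):
  File "<stdin>", line 16, in <module>
  File "h.py", line 9, in onz
    c,d=ray(n,px); return c+d*((z-c[2])/d[:,2])[:,None]
        ~~~^^^^^^
  File "h.py", line 5, in ray
    p=cv2.undistortPoints(np.float64(px).reshape(-1,1,2),np.float64(K),None).reshape(-1,2)
      ~~~~~~~~~~~~~~~~~~~^^^^^^^^^^^^^^^^^^^^^^^^^^^^^^^^^^^^^^^^^^^^^^^^^^^
cv2.error: OpenCV(4.12.0) /io/opencv/modules/calib3d/src/undistort.dispatch.cpp:347: error: (-215:Assertion failed) CV_IS_MAT(_src) && CV_IS_MAT(_dst) && (_src->rows == 1 || _src->cols == 1) && (_dst->rows == 1 || _dst->cols == 1) && _src->cols + _src->rows - 1 == _dst->rows + _dst->cols - 1 && (CV_MAT_TYPE(_src->type) == CV_32FC2 || CV_MAT_TYPE(_src->type) == CV_64FC2) && (CV_MAT_TYPE(_dst->type) == CV_32FC2 || CV_MAT_TYPE(_dst->type) == CV_64FC2) in function 'cvUndistortPointsInternal'
```

The bar lies at 60.9–61.3° against the slot axis at 60.85°, so it is aligned. Descending onto the fin.

```bash
python3 -m handwheel '[{"tx":0.05,"ty":0.003,"tz":0,"twist":0,"hand":0},{"tx":0.12,"ty":0.003,"tz":0,"twist":0,"hand":0},{"tx":0.19,"ty":0.003,"tz":0,"twist":0,"hand":0},{"tx":0.238,"ty":0.003,"tz":0,"twist":0,"hand":0},{"tx":0.24,"ty":0.003,"tz":0,"twist":0,"hand":0},{"tx":0.24,"ty":0.003,"tz":0,"twist":0,"hand":0}]' 10
python3 - <<'E'
from h import *
goto(517,-78,60,-29.15)
im,d=bot.get_image('side')
cv2.imwrite(f"pics/side6.png",cv2.resize(im[150:290,220:400,::-1],None,fx=4,fy=4,interpolation=cv2.INTER_CUBIC))
E
```

```text
time_s: 8.45
tool_pos: [517.0, -77.7, 61.4]
tcp_rot: [[0.0, 0.873, -0.487], [0.0, -0.487, -0.873], [-1.0, 0.0, -0.0]]
contact_force: [0.0, -0.1, 0.4]
finger_gap: 44.0
pos [517.  -77.7  61.4] jaw -29.15 units [0.0054 0.0005 0.0011] twist 0.0 F [ 0.  -0.1  0.4] gap 44.0 t 8.45
```

View pics/side6.png

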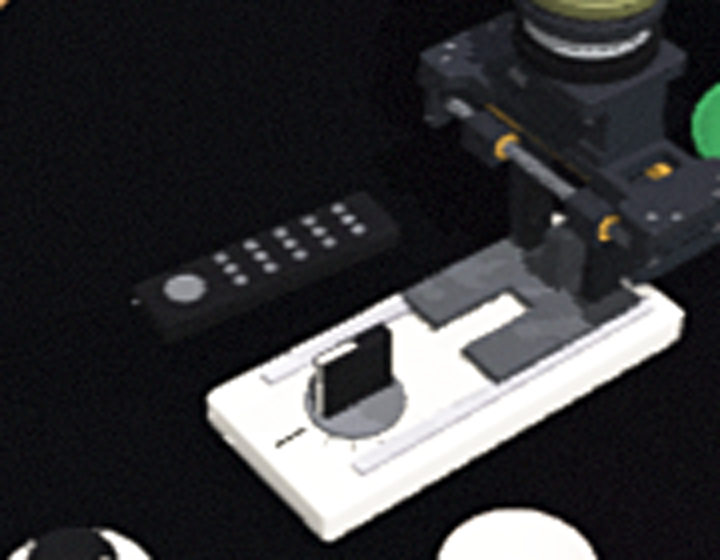

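The fin, at zoom (570,250), is between the fingers. Closing.

```bash
python3 -m handwheel '[{"tx":0,"ty":0,"tz":0,"twist":0,"hand":-0.4},{"tx":0,"ty":0,"tz":0,"twist":0,"hand":-1},{"tx":0,"ty":0,"tz":0,"twist":0,"hand":-1},{"tx":0,"ty":0,"tz":0,"twist":0,"hand":-1},{"tx":0,"ty":0,"tz":0,"twist":0,"hand":-1}]' 12
python3 - <<'E'
from h import *
goto(517+43.8,-78+78.6,60,-29.15)
E
```

```text
time_s: 9.12
tool_pos: [517.6, -78.3, 61.4]
tcp_rot: [[0.002, 0.873, -0.488], [-0.0, -0.488, -0.873], [-1.0, 0.002, -0.001]]
contact_force: [2.7, -1.5, 0.9]
finger_gap: 13.8
pos [517.6 -78.3  61.4] jaw -29.2 units [ 0.0059 -0.0033 -0.3599] twist -0.0005 F [ 2.7 -1.5  0.9] gap 13.8 t 9.125
```

```bash
python3 -m handwheel '[{"tx":0,"ty":0.003,"tz":-0.02,"twist":0,"hand":-1},{"tx":0,"ty":0.003,"tz":-0.05,"twist":0,"hand":-1},{"tx":0,"ty":0.003,"tz":-0.09,"twist":0,"hand":-1},{"tx":0,"ty":0.003,"tz":-0.13,"twist":0,"hand":-1},{"tx":0,"ty":0.003,"tz":-0.17,"twist":0,"hand":-1},{"tx":0,"ty":0.003,"tz":-0.21,"twist":0,"hand":-1},{"tx":0,"ty":0.003,"tz":-0.25,"twist":0,"hand":-1},{"tx":0,"ty":0.003,"tz":-0.29,"twist":0,"hand":-1},{"tx":0,"ty":0.003,"tz":-0.32,"twist":0,"hand":-1},{"tx":0,"ty":0.003,"tz":-0.34,"twist":0,"hand":-1},{"tx":0,"ty":0.003,"tz":-0.34,"twist":0,"hand":-1}]' 15
python3 - <<'E'
from h import *
goto(517+43.8,-78+78.6,60,-29.15)
E
```

```text
time_s: 10.5
tool_pos: [559.9, -2.8, 61.4]
tcp_rot: [[0.002, 0.874, -0.486], [0.001, -0.486, -0.874], [-1.0, 0.001, -0.002]]
contact_force: [3.8, 0.0, 4.8]
finger_gap: 13.6
pos [559.9  -2.8  61.4] jaw -29.11 units [ 0.0057 -0.0035 -0.0134] twist 0.0004 F [3.8 0.  4.8] gap 13.6 t 10.5
```

86.5 mm travelled. Easing onto the home stop in small steps.

```bash
python3 -m handwheel '[{"tx":0,"ty":0.002,"tz":-0.006,"twist":0,"hand":-1},{"tx":0,"ty":0.002,"tz":-0.012,"twist":0,"hand":-1},{"tx":0,"ty":0.002,"tz":-0.018,"twist":0,"hand":-1},{"tx":0,"ty":0.002,"tz":-0.024,"twist":0,"hand":-1},{"tx":0,"ty":0.002,"tz":-0.024,"twist":0,"hand":-1},{"tx":0,"ty":0.002,"tz":-0.024,"twist":0,"hand":-1}]' 15
python3 - <<'E'
from h import *
goto(517+43.8,-78+78.6,60,-29.15)
o=bot.get_obs();print('travel',(np.array(o['tool_pos'])-[517.6,-78.3,61.4])@[.487,.873,0],'F along',np.array(o['contact_force'])@[.487,.873,0])
E
```

```text
time_s: 11.25
tool_pos: [561.6, 0.2, 61.4]
tcp_rot: [[-0.001, 0.873, -0.488], [-0.001, -0.488, -0.873], [-1.0, -0.0, 0.002]]
contact_force: [1.9, -3.7, 7.8]
finger_gap: 13.8
pos [5.616e+02 2.000e-01 6.140e+01] jaw -29.2 units [ 0.0056 -0.0037  0.    ] twist -0.0006 F [ 1.9 -3.7  7.8] gap 13.8 t 11.25
travel 89.92604578158898 F along -2.2910214732645064
```

```bash
python3 -m handwheel '[{"tx":0,"ty":0,"tz":-0.006,"twist":0,"hand":-1},{"tx":0,"ty":0,"tz":-0.012,"twist":0,"hand":-1},{"tx":0,"ty":0,"tz":-0.012,"twist":0,"hand":-1},{"tx":0,"ty":0,"tz":-0.012,"twist":0,"hand":-1}]' 15
python3 - <<'E'
from h import *
goto(517+43.8,-78+78.6,60,-29.15)
o=bot.get_obs();print('travel',(np.array(o['tool_pos'])-[517.6,-78.3,61.4])@[.487,.873,0],'F along',np.array(o['contact_force'])@[.487,.873,0])
E
```

```text
time_s: 11.75
tool_pos: [561.7, 0.3, 61.4]
tcp_rot: [[-0.004, 0.872, -0.489], [-0.005, -0.489, -0.872], [-1.0, -0.001, 0.006]]
contact_force: [-1.7, -6.7, 9.4]
finger_gap: 14.0
pos [5.617e+02 3.000e-01 6.140e+01] jaw -29.29 units [ 0.0056 -0.0036  0.0006] twist -0.0016 F [-1.7 -6.7  9.4] gap 14.0 t 11.75
travel 90.0722342773466 F along -6.640043869849567
```

The stop is confirmed: pushing further raises the force with no more travel. I'll ease the load, let go, rise, and move clear.

```bash
python3 -m handwheel '[{"tx":0,"ty":0,"tz":0.008,"twist":0,"hand":-1},{"tx":0,"ty":0,"tz":0.008,"twist":0,"hand":-0.4},{"tx":0,"ty":0,"tz":0.008,"twist":0,"hand":0},{"tx":0,"ty":0,"tz":0.008,"twist":0,"hand":0},{"tx":-0.05,"ty":0,"tz":0.008,"twist":0,"hand":0},{"tx":-0.15,"ty":0,"tz":0.008,"twist":0,"hand":0},{"tx":-0.3,"ty":0,"tz":0.008,"twist":0,"hand":0},{"tx":-0.45,"ty":0,"tz":0.15,"twist":0,"hand":0},{"tx":-0.55,"ty":0,"tz":0.35,"twist":0,"hand":0},{"tx":-0.6,"ty":0,"tz":0.55,"twist":0,"hand":0},{"tx":-0.6,"ty":0,"tz":0.75,"twist":0,"hand":0},{"tx":-0.6,"ty":0,"tz":0.9,"twist":0,"hand":0}]' 12
python3 -m handwheel '[{"tx":0,"ty":0,"tz":0.15,"twist":0,"hand":0},{"tx":0,"ty":0,"tz":0.3,"twist":0,"hand":0},{"tx":0,"ty":0,"tz":0.4,"twist":0,"hand":0},{"tx":0,"ty":0,"tz":0.4,"twist":0,"hand":0}]' 12
python3 - <<'E'
from h import *
goto(517,-78,60,-29.15)
for n in('side','top'):
    im,d=bot.get_image(n); np.savez(n+'7.npz',im=im,d=d)
    c=im[150:320,200:400,::-1] if n=='side' else im[180:330,240:440,::-1]
    cv2.imwrite(f"pics/{n}7.png",cv2.resize(c,None,fx=3.5,fy=3.5,interpolation=cv2.INTER_CUBIC))
    P=cloud(n,d);X,Y,Z=P[...,0],P[...,1],P[...,2]
    for nm,cx,cy in(('knob',590,52),('fin',561,0)):
        m=(np.hypot(X-cx,Y-cy)<28)&(Z>62)&(Z<76); q=P[m][:,:2].astype(np.float32)
        if len(q)>20: print(n,nm,len(q),cv2.minAreaRect(q))
E
```

```text
time_s: 13.25
tool_pos: [452.6, -195.0, 212.2]
tcp_rot: [[0.0, 0.872, -0.489], [-0.001, -0.489, -0.872], [-1.0, 0.001, 0.001]]
contact_force: [0.3, -0.1, -0.1]
finger_gap: 44.1
time_s: 13.75
tool_pos: [404.0, -282.0, 211.8]
tcp_rot: [[-0.0, 0.871, -0.491], [-0.001, -0.491, -0.871], [-1.0, 0.0, 0.001]]
contact_force: [0.3, 0.3, 0.4]
finger_gap: 44.2
pos [ 404.  -282.   211.8] jaw -29.41 units [ 0.606  -0.007  -0.9335] twist -0.0029 F [0.3 0.3 0.4] gap 44.2 t 13.75
side knob 121 ((590.5726318359375, 53.21062469482422), (48.3956413269043, 13.534629821777344), 61.74034118652344)
side fin 91 ((560.7770385742188, 0.8322391510009766), (31.639528274536133, 15.106101036071777), 56.9368782043457)
top knob 136 ((589.7579956054688, 50.03179168701172), (45.90946578979492, 11.994283676147461), 60.70680236816406)
top fin 107 ((560.426025390625, -2.482633590698242), (29.079627990722656, 14.367630958557129), 61.225914001464844)
```

View pics/side7.png

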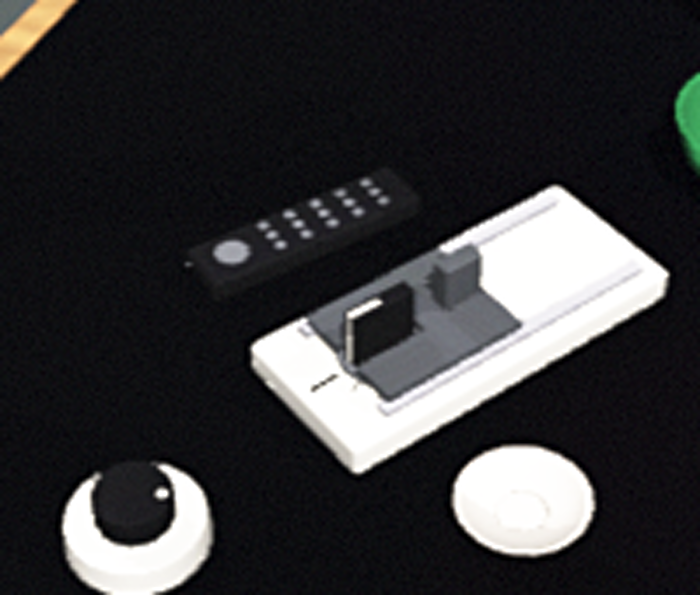

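View pics/top7.png

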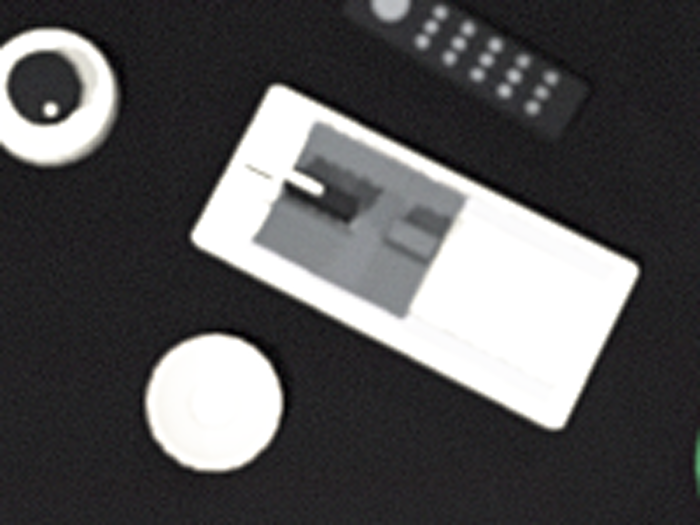

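The fork straddles the knob, with the bar at top-zoom (322,190) and the fin at (415,232). The fin-to-axis distance measures 60.1 mm. Last, I'll check the bystanders against the first picture and hand in.

```bash
python3 - <<'E'
from h import *
for n in('top','side'):
    a,b=np.load(n+'0.npz')['im'],np.load(n+'7.npz')['im']
    for im in(a,b):
        i=im.astype(int);g=(i[...,1]-i[...,0]>40)&(i[...,1]-i[...,2]>20)
        v,u=np.nonzero(g);print(n,'bowl',g.sum(),[u.min(),u.max(),v.min(),v.max()])
    s=(slice(190,225),slice(235,275)) if n=='top' else (slice(278,322),slice(215,265))
    print(' dimmer mean diff',np.abs(a[s].astype(int)-b[s]).mean().round(2))
print(bot.get_obs()['contact_force'])
print(bot.sign_off())
E
```

```text
top bowl 3475 [np.int64(439), np.int64(505), np.int64(281), np.int64(346)]
top bowl 3472 [np.int64(439), np.int64(504), np.int64(281), np.int64(346)]
 dimmer mean diff 5.18
side bowl 1842 [np.int64(393), np.int64(448), np.int64(166), np.int64(209)]
side bowl 1841 [np.int64(393), np.int64(448), np.int64(166), np.int64(209)]
 dimmer mean diff 3.79
[0.06367171 0.63187281 0.7914    ]
the job is handed in; nothing more can be done
None
```

The regulator knob is at the long mark, and the lock is home with its fork straddling the knob. I let go of the fin and handed the job in at about 14 s.

- **Knob:** I turned it 42.6° clockwise. Before I slid the lock, the bar measured 60.9–61.3° against the slot axis at 60.85°. At the end it read 60.7° in the top view and 61.7° in the side view.
- **Lock:** I slid it by the fin for 90.0 mm. A further push raised the force without more travel. The top view then put the fin 60.1 mm from the knob's axis, as specified.
- **Bystanders:** The bowl's outline is the same as at the start, within 1 pixel. The dimmer area shows only small differences, which I took as image noise; I did not measure its dot separately. The gripper was clear of everything at hand-in.

**Checks that disagreed or failed:**
- The two cameras differed by 3–4 mm in y. I used the gripper's known position to correct the side camera.
- The fit to the white pointer line alone read 56.6°. It rests on only 41 pixels, so I relied on the bar outline.
- The numeric fit to the long mark failed, so I judged that alignment by eye and by the case and slot axis.

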